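# Kitting feet and fittings at the upholstery bench

### The arm

A 6-joint arm with a two-finger parallel gripper is mounted at the origin on the work surface. World frame = base frame: x ahead of the robot, y to its left, z up, the work surface at z = 0. Lengths are in mm, angles in rad, forces in N, time in s.
With the tool pointing down it reaches from about 300 to 775 mm from the base axis. Payload 14.6 kg.
Tool frame: the origin (TCP) lies midway between the tips of the shut fingers; the grasp point (between the pads) lies behind it (manip.grip_depth is the z of the grasp point in the tool frame, in mm); z points along the fingers, y is the line along which they close (so a half turn about z gives the same grasp; the last joint's range is limited). The gripper opens to 94 mm and grips with 3 to 60 N. Pads are 16 mm wide; open, the fingers measure 119 mm over their backs; the gripper's body (75 mm by 177 mm) begins 78 mm behind the grasp point.
Start: joints at [-1.227, 0.3, 1.521, -0, 1.321, -0.067], TCP at [219.631, -504.234, 205.446] pointing down, gripper open.
Joint ranges: [-3.03, 3.03], [-0.79, 2.21], [0.23, 2.52], [-1.04, 4.18], [0, 3.07], [-2.55, 2.55]. Speed limits (rad/s): [2.22, 2.22, 2.57, 3.14, 3.14, 3.14].

### API

Orientations are given as [roll, pitch, yaw] about the fixed x, y, z axes, in that order (R = Rz(yaw) Ry(pitch) Rx(roll)).
In Python, from cell import manip gives the robot as it stands.
- The arm moves only by the shell command python3 -m creep [OPENING] [FORCE], which reads ROWS from standard input. ROWS is a JSON list of rows, 1 to 5 of them, each of 6 numbers: dx, dy, dz in units of 50 mm, then a rotation vector rx, ry, rz in rad; each row is the pose to reach, as a shift and turn from the pose commanded when the command began, along the tool's axes at that moment; what a row does not reach only later rows make up. A row lasts 1/10 s, in which the tool goes at most 50 mm and 0.15 rad, less where a joint would pass 70% of its speed; a pose out of reach is approached as far as the arm can. OPENING is the finger opening in mm, set as the command begins (- or left out keeps the last). The fingers move at their own pace and stop on an object; FORCE is the grip in N (left out, the last holds). Time passes only in rows, so rows that do not move let the fingers close. It prints the time, the measured TCP pose, the force, the opening and the grip force at its end. Input that does not fit is refused with a message, and nothing moves.
- manip.read_state(): the state, without advancing time (a new reading comes with each control period).
- manip.camera(name): name is "scene" or "top"; returns (picture, depth): 480x640x3 uint8, red, green, blue; 480x640 float32, mm along the optical axis (not along the pixel's ray), 0 where there is no reading.
- manip.camera_info(name): a dict with "K" (3x3 intrinsics, pixels), "dist" ([k1, k2, p1, p2, k3] as OpenCV has them; the pictures are not rectified), "rvec" (rotation vector, rad) and "tvec" (3), from world to camera coordinates, as OpenCV has them. Camera axes: x right, y down, z forward; pixel columns grow to the right and rows downward; lengths in mm; the calibration is good to about 2 mm. A picture is of the moment at which its call begins. camera_info takes no time and is no camera call.
- manip.sign_off(): hands the job in; it is judged then, once.
The state is a dict: "clock": time; "joints": joint angles; "qd": joint speeds; "effort": joint torques, N m; "eef_pos": TCP position; "eef_rot": TCP orientation; "wrist_force": force on the tool from outside, world axes, zero at the start; "moment": the same for the moment, N m; "finger_gap": finger opening in mm; "finger_force": force on a finger pad.
Only numpy, scipy, OpenCV 4.12 (cv2) and the standard library are available. Lean on these libraries where they do the work, as an engineer would, in place of code of your own. Each camera call takes 0.05 s, during which the arm holds its last target. There are 200 camera calls.

### The job

Make up two kits from the stock on the bench, one thing to each pocket (either pocket will do), standing upright and let go: the pale beech foot and the black glide into the green tray, the brass knob and the red corner block into the blue tray. Load the steel stud plate into the chute for the next bench, lying flat on the slope with the stud facing up and the bare end leading downhill, so that it ends at the bottom against the stop with the stud end uphill. The dark foot belongs to no kit and stays out of the trays; the order is yours.

Things in the scene. Friction and masses are not known exactly. Their poses are not given: they have to be found in the camera images.
- beech_foot: Turned furniture foot of pale beech, standing upright: flange 46 mm across and 8 mm high at the bottom, above it a stem that narrows from 36 to 32 mm, 70 mm high in all; 50 g. Origin: centre of the underside, z up.
- dark_foot: Furniture foot of the same shape and sizes as beech_foot, but of dark brown wood, 60 g; belongs to no kit. Origin: centre of the underside, z up.
- glide: Black plastic bell-shaped glide, round, standing on its 42 mm wide base (6 mm high); above 12 mm it is a 34 mm cylinder, 34 mm high in all; 40 g. Origin: centre of the underside, z up.
- knob: Round brass cabinet knob, standing on its 36 mm flange; narrow 18 mm neck; the head, 32 mm across, has straight sides from 21 to 36 mm height (its top); 110 g. Origin: centre of the underside, z up.
- corner_block: Red plastic corner block with two dark screw holes on top, 40 mm (its x) by 26 mm (its y) by 34 mm high; 40 g. Origin: centre of the underside, z up.
- stud_plate: Flat steel plate 64 (its x) by 28 (its y) by 5 mm, lying flat, 100 g. A dark upright square stud, 14 by 14 mm, sides parallel to the plate's, reaches 30 mm above the underside; its axis is 18 mm from the plate's centre towards the plate's +x. The -x end is bare but for a flat black dot. Handle it by the stud. Origin: centre of the underside, z up.
- stud_top (a point): Centre of the top of the stud of stud_plate, at (18, 0, 30) mm in the plate's frame.
- green_tray: Green plastic kit tray, fixed to the table, 90 mm (its x) by 174 mm (its y), outer height 16 mm, walls and floor 4 mm thick. One divider across the middle makes two equal square pockets, 82 by 81 mm inside, centred at y = +42.5 and -42.5 mm. Origin: centre of the underside (pocket floors at z = 4 mm), z up.
- blue_tray: Blue plastic kit tray, fixed to the table; same sizes, pockets and origin as the green one.
- chute: Fixed gravity chute: slippery steel channel, yellow sides, grey 150 by 70 mm foot. Its floor rises at 20 degrees towards the chute's +x: 150 mm along the slope, 44 mm wide, sides 10 mm above it, 12 mm stop across the low end. Origin: centre of the foot's underside, z up; floor meets stop at (-68, 0, 22) mm, top end at (73, 0, 73) mm. A plate let go on it slides down to the stop by itself.
Things that resemble listed ones, but are neither listed nor needed, are in the scene too. Of the things that look like the glide, take the one that is farthest to the robot's left at the start. Leave any purple look-alike of the beech_foot alone.

How it is judged (in metres and radians):
At the end, for the whole second after the job is handed in: Foot and glide upright (0.15 rad) on the green tray's floor, one per pocket; knob and corner block likewise in the blue tray; dark foot in neither. Stud plate flat on the chute, stud up and uphill, within 11 mm of touching the stop and 0.37 rad of the channel. All at rest (under 20 mm/s) (x of beech_foot in the frame of green_tray between -0.041 and 0.041 m and y of beech_foot in the frame of green_tray between -0.083 and 0.083 m and z of beech_foot in the frame of green_tray between -0.002 and 0.01 m and angle between each of beech_foot, glide, knob, corner_block's own z axis and vertical below 0.15 rad and linear speed of each of beech_foot, glide, knob, corner_block, stud_plate below 0.02 m/s and x of glide in the frame of green_tray between -0.041 and 0.041 m and y of glide in the frame of green_tray between -0.083 and 0.083 m and z of glide in the frame of green_tray between -0.002 and 0.01 m and ((y of beech_foot in the frame of green_tray above 0 m and y of glide in the frame of green_tray below 0 m) or (y of beech_foot in the frame of green_tray below 0 m and y of glide in the frame of green_tray above 0 m)) and x of knob in the frame of blue_tray between -0.041 and 0.041 m and y of knob in the frame of blue_tray between -0.083 and 0.083 m and z of knob in the frame of blue_tray between -0.002 and 0.01 m and x of corner_block in the frame of blue_tray between -0.041 and 0.041 m and y of corner_block in the frame of blue_tray between -0.083 and 0.083 m and z of corner_block in the frame of blue_tray between -0.002 and 0.01 m and ((y of knob in the frame of blue_tray above 0 m and y of corner_block in the frame of blue_tray below 0 m) or (y of knob in the frame of blue_tray below 0 m and y of corner_block in the frame of blue_tray above 0 m)) and x of stud_plate in the frame of chute between -0.049 and -0.027 m and y of stud_plate in the frame of chute between -0.014 and 0.014 m and z of stud_plate in the frame of chute between 0.025 and 0.041 m and x of stud_top in the frame of chute between -0.043 and -0.02 m and angle between the x axis of stud_plate and the y axis of chute, either way round above 1.2 rad and angle between stud_plate's own z axis and vertical between 0.22 and 0.48 rad and not (x of dark_foot in the frame of green_tray between -0.045 and 0.045 m and y of dark_foot in the frame of green_tray between -0.087 and 0.087 m) and not (x of dark_foot in the frame of blue_tray between -0.045 and 0.045 m and y of dark_foot in the frame of blue_tray between -0.087 and 0.087 m)).
It also fails if it takes over 120 s, if anything falls off the work surface, if the arm or the gripper's body presses on something with over 40 N, if the wrist force passes 120 N, or if a joint passes its speed limit or range.

## Working session

There is one attempt and no reset: what is moved stays moved. The work goes in short steps, Python scripts to look and compute and a shell command to move; the robot and the scene stay as the last step left them, time stands still between calls to the robot, and variables do not carry over. Pictures are saved under pics/ and viewed, at most 14 in all, crops included, and the job is handed in when it is done.

```bash
ls; mkdir -p pics; python3 - <<'E'
from cell import manip
import cv2, numpy as np
for n in ("scene","top"):
    im,d=manip.camera(n); cv2.imwrite(f"pics/{n}0.png",im[:,:,::-1]); np.savez(f"{n}0.npz",im=im,d=d)
    i=manip.camera_info(n); print(n,{k:np.round(np.array(v),3).tolist() for k,v in i.items()})
s=manip.read_state();print(s, manip.grip_depth)
E
```

```text
pics
scene {'K': [[562.72, 0.0, 321.026], [0.0, 562.72, 230.667], [0.0, 0.0, 1.0]], 'dist': [-0.123, 0.0, 0.0, 0.0, 0.0], 'rvec': [1.866, 1.197, -0.632], 'tvec': [-300.578, -241.216, 1660.402]}
top {'K': [[599.036, 0.0, 318.102], [0.0, 599.036, 242.472], [0.0, 0.0, 1.0]], 'dist': [-0.128, 0.0, 0.0, 0.0, 0.0], 'rvec': [2.123, -2.141, 0.222], 'tvec': [33.476, 610.621, 1150.219]}
{'clock': 0.1, 'joints': array([-1.22661956e+00,  3.00419804e-01,  1.52151136e+00,  1.71201695e-05,
        1.32071268e+00, -6.66112061e-02]), 'qd': array([-0.00034511,  0.0001129 , -0.00330191,  0.0019993 ,  0.00083916,
       -0.00309297]), 'effort': array([ 1.86873745e-03, -5.32643616e+01, -3.53283978e+01,  7.09460699e-02,
        2.34522752e-02, -6.15678891e-05]), 'eef_pos': array([ 219.54845619, -504.02259133,  204.94396413]), 'eef_rot': array([-3.14054490e+00, -8.65158423e-05,  4.10783682e-01]), 'wrist_force': array([-1.13659659, -0.47590451, -0.30788203]), 'moment': array([-0.01096501,  0.01646581, -0.03773299]), 'finger_force': 0.0, 'finger_gap': 94.12079720992787} -18.8
```

View pics/top0.png

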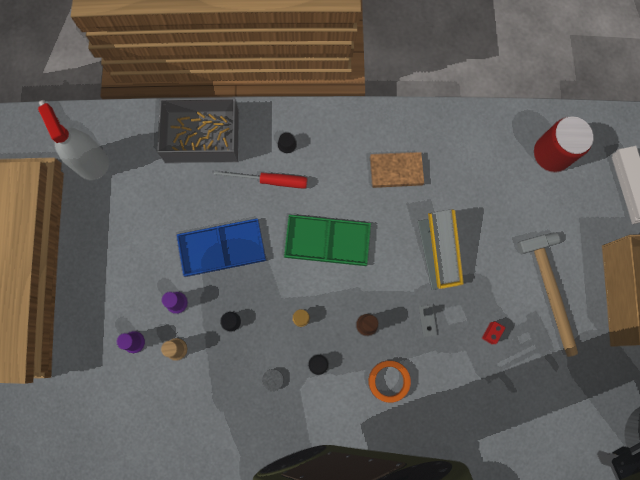

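View pics/scene0.png

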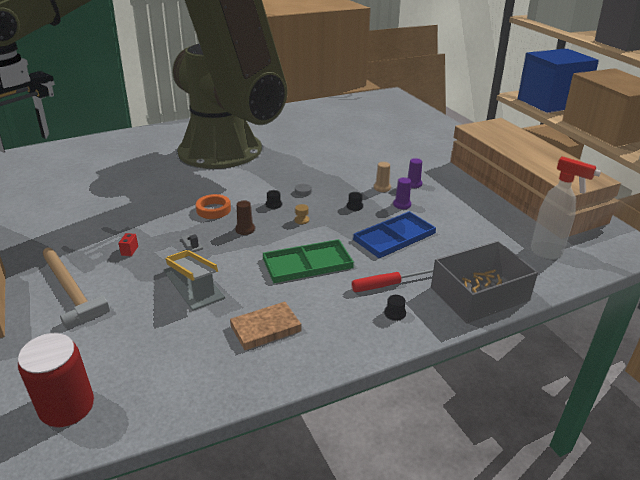

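The top view has robot-left towards image left.
- **Glide look-alikes:** black at (231,321), (318,364) and (287,142). The one at (231,321) is farthest left, so it is the one to take.
- **Beech foot:** the pale one at (174,348). The purple ones at (175,301) and (131,342) stay where they are.
- **Knob and dark foot:** (301,317) and (367,324).
- **Plate and red block:** (432,320) and (494,332).
- **Trays and chute:** blue (222,247), green (328,240), chute (446,248).

Next I'll enlarge these in a crop.

```bash
cat > h.py <<'E'
from cell import manip
import cv2, numpy as np
def cam(n):
    i=manip.camera_info(n); R=cv2.Rodrigues(np.array(i["rvec"],float))[0]
    return np.array(i["K"],float),np.array(i["dist"],float),R,np.array(i["tvec"],float).ravel()
def cloud(n,d):
    K,D,R,t=cam(n); v,u=np.mgrid[:480,:640]
    p=cv2.undistortPoints(np.stack([u,v],-1).reshape(-1,1,2).astype(float),K,D).reshape(480,640,2)
    P=np.dstack([p,np.ones((480,640))])*d[...,None]
    W=(P-t)@R; W[d<=0]=np.nan; return W
def onplane(n,uv,z):
    K,D,R,t=cam(n); p=cv2.undistortPoints(np.array(uv,float).reshape(-1,1,2),K,D).reshape(-1,2)
    r=np.c_[p,np.ones(len(p))]@R; c=-R.T@t; return c+r*((z-c[2])/r[:,2])[:,None]
def proj(n,P):
    K,D,R,t=cam(n); return cv2.projectPoints(np.array(P,float).reshape(-1,1,3),R,t,K,D)[0].reshape(-1,2)
E
python3 - <<'E'
from h import *
im=np.load("top0.npz")["im"][:,:,::-1]
a=cv2.resize(im[280:400,120:320],None,fx=4,fy=4,interpolation=2); b=cv2.resize(im[200:350,385:520],None,fx=4,fy=4,interpolation=2)
cv2.imwrite("pics/c1.png",a);cv2.imwrite("pics/c2.png",b)
T=np.load("top0.npz");S=np.load("scene0.npz")
Wt=cloud("top",T["d"]);Ws=cloud("scene",S["d"])
for nm,(u,v) in dict(beech=(174,348),glide=(231,321),knob=(301,317),dark=(367,324),red=(494,332),stud=(435,314),tbl=(400,350),bl=(200,250),gr=(310,240),grb=(350,240),ch=(446,230)).items():
    print(nm,Wt[v,u].round(1))
for nm,W in (("top",Wt),("scene",Ws)):
  for o,z in (("beech",60),("glide",28),("knob",31),("dark",60),("red",28),("stud",20)):
    c=Wt[dict(beech=(348),glide=(321),knob=(317),dark=(324),red=(332),stud=(314))[o],dict(beech=174,glide=231,knob=301,dark=367,red=494,stud=435)[o]]
    m=(np.abs(W[...,0]-c[0])<35)&(np.abs(W[...,1]-c[1])<35)&(W[...,2]>z)
    P=W[m]; print(nm,o,len(P), *( [((P.min(0)+P.max(0))/2)[:2].round(1),P.mean(0).round(1),P[:,2].max().round(1)] if len(P) else []))
E
```

```text
beech [401.8 310.5  70.2]
glide [455.8 204.2  35.6]
knob [462.8  63.7  36.6]
dark [445.7 -65.   72.8]
red [ 427.1 -328.3   35.4]
stud [ 468.  -215.1    1.4]
tbl [ 395.  -138.8    4.1]
bl [606.1 275.3   6. ]
gr [626.   44.2   5.7]
grb [626.  -40.3   2.9]
ch [ 634.8 -233.2   58.1]
top beech 215 [400.9 320.8] [400.7 319.6  69.8] 76.4
top glide 218 [457.  209.8] [456.7 209.4  34. ] 39.7
top knob 188 [462.9  63.7] [462.8  63.8  36.4] 42.4
top dark 220 [447.8 -69.7] [447.3 -69.7  69.9] 77.5
top red 261 [ 426.2 -331.1] [ 426.4 -330.7   33.9] 40.6
top stud 56 [ 471.6 -195.6] [ 471.7 -195.5   29.3] 34.2
scene beech 101 [401.1 319.5] [403.9 316.7  68. ] 73.2
scene glide 92 [458.3 209.6] [460.1 207.8  33.4] 37.3
scene knob 97 [464.7  65.3] [465.5  64.4  35.4] 38.7
scene dark 131 [449.6 -71.4] [452.  -72.6  68.1] 73.1
scene red 146 [ 427.9 -332.9] [ 429.4 -332.3   33.3] 37.0
scene stud 59 [ 472.9 -197. ] [ 474.5 -198.    27.3] 33.0
```

View pics/c1.png

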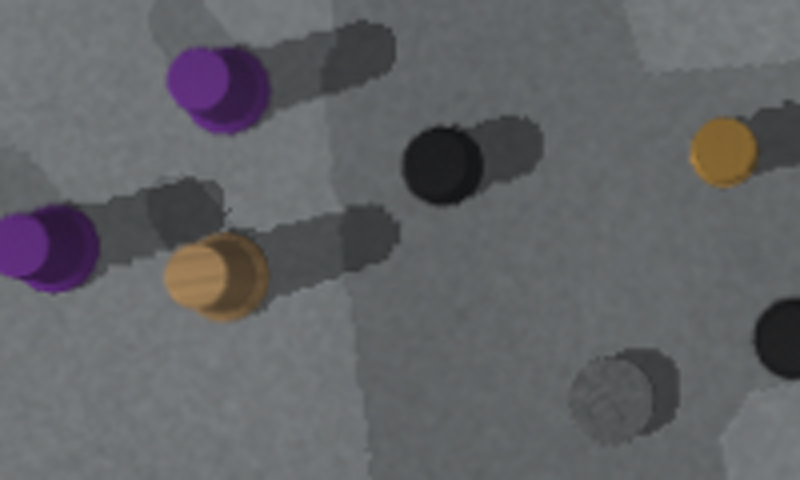

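View pics/c2.png

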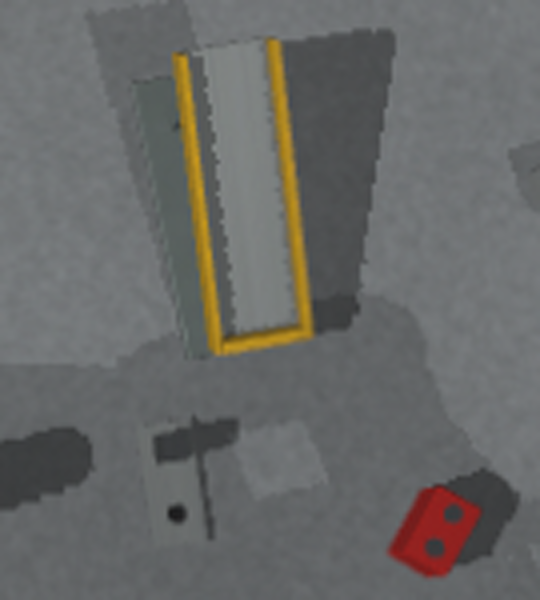

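c1: the pale foot's top is at crop (195,275), clearly beech next to the purple ones. The leftmost black glide is at (442,165). c2: the plate's bare dot is at (177,513) with the stud end at (190,435), so the stud already points away from the robot. The chute's low stop is near the robot, running (217,350)-(310,333), and its high end runs (182,55)-(275,42). The red block's top is centred near (443,525). Next come the yaws, trays and chute.

```bash
python3 - <<'E'
from h import *
T=np.load("top0.npz");S=np.load("scene0.npz")
W=cloud("top",T["d"]);Ws=cloud("scene",S["d"])
def rect(P,t=""):
    r=cv2.minAreaRect(P[:,:2].astype(np.float32)); print(t,len(P),np.round(r[0],1),np.round(r[1],1),round(r[2],1),"z",np.median(P[:,2]).round(1))
def box(W,x0,x1,y0,y1,z0,z1=200): return W[(W[...,0]>x0)&(W[...,0]<x1)&(W[...,1]>y0)&(W[...,1]<y1)&(W[...,2]>z0)&(W[...,2]<z1)]
hsv=cv2.cvtColor(T["im"],cv2.COLOR_RGB2HSV); hs=cv2.cvtColor(S["im"],cv2.COLOR_RGB2HSV)
rect(box(W,390,460,-365,-295,27),"red top");rect(box(Ws,390,460,-365,-295,27),"red scene")
for nm,(h0,h1) in dict(blue=(105,125),green=(50,80)).items():
  for w,h,t in((W,hsv,"top"),(Ws,hs,"scene")):
    m=(h[...,0]>=h0)&(h[...,0]<=h1)&(h[...,1]>110)&(w[...,0]>500)&(w[...,0]<720)&(abs(w[...,1])<370)
    lab,L,st,_=cv2.connectedComponentsWithStats(m.astype(np.uint8)); m=L==1+st[1:,4].argmax()
    P=w[m]; rect(P,nm+t); print("  floor z",np.median(P[P[:,2]<10][:,2]),"rim z",np.median(P[P[:,2]>11][:,2]))
for w,h,t in((W,hsv,"top"),(Ws,hs,"scene")):
    m=(h[...,0]>=18)&(h[...,0]<=32)&(h[...,1]>150)&(w[...,0]>520)&(w[...,0]<720)&(w[...,1]<-150)&(w[...,1]>-320)
    rect(w[m],"chute "+t)
c2=lambda u,v:(385+u/4-.375,200+v/4-.375)
print("dot z5",onplane("top",[c2(177,513)],5).round(1))
print("plate low corners z5",onplane("top",[c2(152,545),c2(205,540)],5).round(1))
print("chute low outer z~33", onplane("top",[c2(217,352),c2(312,333)],31).round(1),"high z~82",onplane("top",[c2(181,54),c2(275,41)],82).round(1))
# chute floor
from math import *
for w,t in((W,"top"),(Ws,"scene")):
    print(t,"floor pts",[ (x,np.median(box(w,x-5,x+5,-240,-215,5)[:,2]).round(1)) for x in (560,580,600,620,640,660)])
m=(hsv[...,0]>120)&(hsv[...,0]<155)&(hsv[...,1]>90)&(W[...,2]>55)&(W[...,0]<600)
lab,L,st,_=cv2.connectedComponentsWithStats(m.astype(np.uint8))
for i in range(1,lab):
    if st[i,4]>40: print("purple",np.nanmedian(W[L==i],0).round(1))
E
```

```text
red top 264 [ 425.7 -331. ] [27.4 40.7] 56.5 z 33.7
red scene 154 [ 427.2 -331. ] [25.8 43.5] 54.6 z 33.5
bluetop 3589 [610.8 232.6] [ 91.5 177.3] 11.3 z 5.3
  floor z 4.5582241347569 rim z 15.767190554352126
bluescene 2081 [603.  229.8] [112.9 180.3] 9.6 z 5.7
  floor z 4.779392497391136 rim z 14.676272089879966
greentop 3548 [625.1   8.5] [173.9  90.9] 83.7 z 5.2
  floor z 4.552706665874165 rim z 15.992412635529869
greenscene 2260 [626.1   7.1] [172.6  96. ] 83.6 z 5.2
  floor z 4.562153488256676 rim z 14.999198495372735
chute top 529 [ 596.8 -236.5] [148.5  63.5] 9.6 z 50.5
chute scene 397 [ 597. -233.] [151.5  52.4] 9.2 z 45.7
dot z5 [[ 439.3 -200.3    5. ]]
plate low corners z5 [[ 423.  -186.6    5. ]
 [ 425.1 -214.4    5. ]]
chute low outer z~33 [[ 519.9 -219.    31. ]
 [ 529.1 -269.1   31. ]] high z~82 [[ 664.6 -196.3   82. ]
 [ 671.2 -244.7   82. ]]
top floor pts [(560, np.float64(33.4)), (580, np.float64(40.0)), (600, np.float64(47.5)), (620, np.float64(55.2)), (640, np.float64(62.7)), (660, np.float64(69.6))]
scene floor pts [(560, np.float64(34.7)), (580, np.float64(40.3)), (600, np.float64(47.7)), (620, np.float64(55.0)), (640, np.float64(62.0)), (660, np.float64(32.1))]
purple [495.5 321.   69.8]
purple [415.  406.5  69.8]
```

```bash
cat > g.py <<'E'
import sys
from cell import manip
import numpy as np
from scipy.spatial.transform import Rotation as Q
# usage: x y z yaw_deg [tilt_deg tiltaxis_yaw_deg]; prints the shift in tool axes from the measured pose
a=list(map(float,sys.argv[1:])); s=manip.read_state()
R0=Q.from_euler("xyz",s["eef_rot"]); R1=Q.from_euler("xyz",[np.pi,0,np.radians(a[3])])
if len(a)>4:
    y=np.radians(a[5]); R1=Q.from_rotvec(-np.radians(a[4])*np.array([-np.sin(y),np.cos(y),0]))*R1
d=R0.inv().apply(np.array(a[:3])-s["eef_pos"]); r=(R0.inv()*R1).as_rotvec()
print("row",d.round(1),r.round(3),"| t",round(s["clock"],1),s["eef_pos"].round(1),"gap",round(s["finger_gap"],1),"F",round(s["finger_force"],1))
E
python3 g.py 426.4 -331 100 55.5
```

```text
row [258.7 -75.9 105. ] [-0.001 -0.    -0.558] | t 0.1 [ 219.5 -504.   204.9] gap 94.1 F 0.0
```

Units first: shifts go in units of 50 mm. So 220 mm is 4.4, 180 mm is 3.6.

```bash
echo '[[0.9, -0.26, 0, 0, 0, -0.14], [1.8, -0.52, 0, 0, 0, -0.28], [2.7, -0.78, 0.4, 0, 0, -0.42], [3.6, -1.04, 1, 0, 0, -0.558], [4.4, -1.28, 1.6, 0, 0, -0.558]]' | python3 -m creep 60 20; echo '[[0.78, -0.24, 0.5, 0, 0, 0], [0.78, -0.24, 0.5, 0, 0, 0], [0.78, -0.24, 0.5, 0, 0, 0]]' | python3 -m creep; python3 g.py 426.4 -331 14 55.5
```

```text
clock: 0.6
eef_pos: [392.1, -360.5, 129.4]
eef_rot: [3.141, 0.0, 0.974]
wrist_force: [0.4, -1.3, 0.1]
finger_gap: 60.9
finger_force: 0.0
clock: 0.9
eef_pos: [403.2, -322.6, 104.9]
eef_rot: [-3.141, 0.0, 0.97]
wrist_force: [-0.4, 0.1, 0.3]
finger_gap: 60.0
finger_force: 0.0
row [ 6.2 24.  90.9] [-0.001  0.     0.002] | t 0.9 [ 403.2 -322.6  104.9] gap 60.0 F 0.0
```

Converted, 60 mm is 1.2, 30 mm is 0.6.

```bash
echo '[[0.124, 0.48, 0, 0, 0, 0], [0.124, 0.48, 0.6, 0, 0, 0], [0.124, 0.48, 1.2, 0, 0, 0], [0.124, 0.48, 1.2, 0, 0, 0]]' | python3 -m creep; python3 g.py 426.4 -331 14 55.5
```

```text
clock: 1.3
eef_pos: [424.7, -331.6, 42.7]
eef_rot: [-3.137, -0.0, 0.967]
wrist_force: [0.3, 0.4, 0.9]
finger_gap: 60.3
finger_force: 0.0
row [ 1.5  1.2 28.7] [-0.004 -0.    -0.001] | t 1.3 [ 424.7 -331.6   42.7] gap 60.3 F 0.0
```

```bash
python3 - <<'E'
from h import *
im,d=manip.camera("scene"); cv2.imwrite("pics/r1.png",cv2.resize(im[180:300,60:220,::-1],None,fx=4,fy=4))
E
```

```text
(no output)
```

View pics/r1.png

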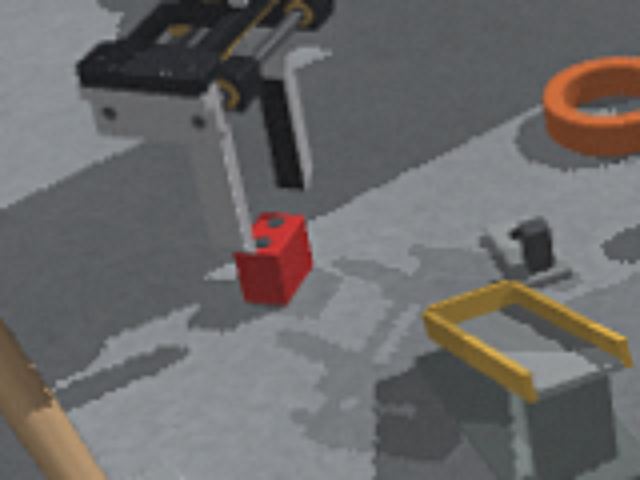

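The fingers straddle the red block (crop (275,260)) along its long side, so I'll go down and grip.

Converted, 30 mm is 0.6, 15 mm is 0.3.

```bash
echo '[[0.03, 0.012, 0.3, 0, 0, 0], [0.03, 0.012, 0.6, 0, 0, 0], [0.03, 0.012, 0.6, 0, 0, 0]]' | python3 -m creep && echo '[[0, 0, 0, 0, 0, 0], [0, 0, 0, 0, 0, 0], [0, 0, 0, 0, 0, 0], [0, 0, 0, 0, 0, 0], [0, 0, 0, 0, 0, 0]]' | python3 -m creep 30 20 && echo '[[0, 0, -0.2, 0, 0, 0], [0, 0, -1, 0, 0, 0], [0, 0, -1.8, 0, 0, 0], [0, 0, -1.8, 0, 0, 0]]' | python3 -m creep; python3 g.py 602.3 274 105 55.5
```

```text
clock: 1.65
eef_pos: [427.3, -330.5, 14.4]
eef_rot: [-3.141, -0.0, 0.968]
wrist_force: [0.6, -0.1, 0.2]
finger_gap: 60.0
finger_force: 0.0
clock: 2.15
eef_pos: [428.0, -330.9, 15.9]
eef_rot: [3.14, 0.0, 0.969]
wrist_force: [-1.4, 0.5, 6.3]
finger_gap: 39.6
finger_force: 19.9
clock: 2.55
eef_pos: [429.5, -332.1, 110.8]
eef_rot: [3.133, 0.001, 0.969]
wrist_force: [0.0, 0.0, -0.4]
finger_gap: 39.9
finger_force: 19.9
row [ 597.4 -200.8    3.5] [0.009 0.001 0.   ] | t 2.5 [ 429.5 -332.1  110.8] gap 39.9 F 19.9
```

```bash
echo '[[0.8, -0.26, 0, 0, 0, 0], [1.6, -0.54, 0, 0, 0, 0], [2.4, -0.8, 0, 0, 0, 0], [3.2, -1.08, 0, 0, 0, 0], [4, -1.34, 0, 0, 0, 0]]' | python3 -m creep && echo '[[0.8, -0.26, 0, 0, 0, 0], [1.6, -0.54, 0, 0, 0, 0], [2.4, -0.8, 0, 0, 0, 0], [3.2, -1.08, 0, 0, 0, 0], [4, -1.34, 0, 0, 0, 0]]' | python3 -m creep >/dev/null&& echo '[[0.8, -0.26, 0, 0, 0, 0], [1.6, -0.54, 0, 0, 0, 0], [2.4, -0.8, 0, 0, 0, 0], [3.2, -1.08, 0, 0, 0, 0], [3.8, -1.28, 0, 0, 0, 0]]' | python3 -m creep; python3 g.py 602.3 274 21 55.5
```

```text
clock: 3.05
eef_pos: [485.6, -126.0, 105.0]
eef_rot: [-3.141, 0.0, 0.969]
wrist_force: [0.2, 0.2, -0.0]
finger_gap: 40.0
finger_force: 19.9
clock: 4.05
eef_pos: [598.4, 270.3, 104.7]
eef_rot: [-3.141, 0.0, 0.97]
wrist_force: [-0.3, -0.1, -0.5]
finger_gap: 39.9
finger_force: 19.9
row [ 5.3  1.1 83.7] [-0.     0.     0.001] | t 4.0 [598.4 270.3 104.7] gap 39.9 F 19.9
```

Converted, 4 mm is 0.08, 1 mm is 0.02.

```bash
echo '[[0.08, 0.02, 0.8, 0, 0, 0], [0.08, 0.02, 1.3, 0, 0, 0], [0.08, 0.02, 1.5, 0, 0, 0], [0.08, 0.02, 1.66, 0, 0, 0], [0.08, 0.02, 1.69, 0, 0, 0]]' | python3 -m creep && echo '[[0, 0, 0, 0, 0, 0], [0, 0, 0, 0, 0, 0], [0, 0, 0, 0, 0, 0], [0, 0, 0, 0, 0, 0]]' | python3 -m creep 56 && echo '[[0, 0, -0.4, 0, 0, 0], [0, 0, -1.2, 0, 0, 0], [0, 0, -1.8, 0, 0, 0], [0, 0, -1.8, 0, 0, 0]]' | python3 -m creep; python3 g.py 463.5 64.3 100 55.5
```

```text
clock: 4.55
eef_pos: [601.8, 270.4, 20.7]
eef_rot: [3.141, -0.0, 0.968]
wrist_force: [-0.6, -0.3, -0.6]
finger_gap: 39.8
finger_force: 19.9
clock: 4.95
eef_pos: [601.9, 270.7, 21.2]
eef_rot: [3.141, -0.001, 0.969]
wrist_force: [-0.1, -0.0, 0.6]
finger_gap: 56.1
finger_force: 0.0
clock: 5.35
eef_pos: [603.5, 271.3, 115.8]
eef_rot: [3.137, -0.006, 0.969]
wrist_force: [0.4, -0.0, 0.5]
finger_gap: 56.1
finger_force: 0.0
row [-250.     1.8   14.2] [ 0.004 -0.006  0.   ] | t 5.3 [603.5 271.3 115.8] gap 56.1 F 0.0
```

Knob next, with the grasp point at head height 28, so the tip is at about z 10.

```bash
echo '[[-0.9, 0.006, 0.06, 0, 0, 0], [-1.8, 0.012, 0.1, 0, 0, 0], [-2.8, 0.02, 0.16, 0, 0, 0], [-3.8, 0.026, 0.22, 0, 0, 0], [-4.7, 0.032, 0.26, 0, 0, 0]]' | python3 -m creep 60 && echo '[[-0.3, 0, 0, 0, 0, 0], [-0.3, 0, 0.2, 0, 0, 0], [-0.3, 0, 0.8, 0, 0, 0], [-0.3, 0, 0.8, 0, 0, 0]]' | python3 -m creep ; python3 g.py 463.5 64.3 11 55.5
```

```text
clock: 5.85
eef_pos: [468.0, 74.5, 96.8]
eef_rot: [-3.141, 0.001, 0.969]
wrist_force: [-0.2, -0.9, 0.9]
finger_gap: 60.1
finger_force: 0.0
clock: 6.25
eef_pos: [460.2, 64.3, 54.4]
eef_rot: [-3.137, 0.003, 0.969]
wrist_force: [-0.0, -0.5, 0.2]
finger_gap: 60.0
finger_force: 0.0
row [ 2.   3.  43.4] [-0.004  0.003  0.001] | t 6.2 [460.2  64.3  54.4] gap 60.0 F 0.0
```

Converted, 42 mm is 0.84, 20 mm is 0.4.

```bash
echo '[[0.03, 0.04, 0.4, 0, 0, 0], [0.03, 0.04, 0.84, 0, 0, 0], [0.03, 0.04, 0.84, 0, 0, 0]]' | python3 -m creep && echo '[[0, 0, 0, 0, 0, 0], [0, 0, 0, 0, 0, 0], [0, 0, 0, 0, 0, 0], [0, 0, 0, 0, 0, 0], [0, 0, 0, 0, 0, 0]]' | python3 -m creep 22 20 && echo '[[0, 0, -0.2, 0, 0, 0], [0, 0, -1, 0, 0, 0], [0, 0, -1.8, 0, 0, 0], [0, 0, -1.8, 0, 0, 0]]' | python3 -m creep; python3 g.py 617.7 190 105 55.5
```

```text
clock: 6.55
eef_pos: [463.1, 64.4, 13.8]
eef_rot: [-3.138, 0.002, 0.97]
wrist_force: [0.7, 1.4, 1.1]
finger_gap: 59.9
finger_force: 0.0
clock: 7.05
eef_pos: [464.3, 63.8, 16.2]
eef_rot: [3.141, -0.001, 0.969]
wrist_force: [-1.5, 1.9, 6.4]
finger_gap: 31.4
finger_force: 20.0
clock: 7.45
eef_pos: [466.2, 63.9, 110.7]
eef_rot: [3.135, -0.005, 0.969]
wrist_force: [-0.5, 1.4, -0.9]
finger_gap: 31.1
finger_force: 20.0
row [189.7  53.4   7. ] [ 0.006 -0.005  0.   ] | t 7.5 [466.2  63.9 110.7] gap 31.1 F 20.0
```

Converted, 188 mm is 3.76, 170 mm is 3.4.

```bash
echo '[[0.8, 0.24, 0.02, 0, 0, 0], [1.7, 0.48, 0.06, 0, 0, 0], [2.6, 0.74, 0.1, 0, 0, 0], [3.4, 0.96, 0.14, 0, 0, 0], [3.76, 1.05, 0.14, 0, 0, 0]]' | python3 -m creep && echo '[[0, 0, 0, 0, 0, 0], [0, 0, 0.6, 0, 0, 0], [0, 0, 1.2, 0, 0, 0], [0, 0, 1.4, 0, 0, 0], [0, 0, 1.5, 0, 0, 0]]' | python3 -m creep; python3 g.py 617.7 190 20 55.5
python3 - <<'E'
from h import *
im,d=manip.camera("scene"); cv2.imwrite("pics/r2.png",cv2.resize(im[160:290,340:480,::-1],None,fx=4,fy=4))
E
```

```text
clock: 7.95
eef_pos: [614.8, 190.9, 97.4]
eef_rot: [-3.141, 0.001, 0.97]
wrist_force: [-0.0, -0.9, -0.7]
finger_gap: 31.0
finger_force: 20.0
clock: 8.45
eef_pos: [613.0, 188.5, 22.9]
eef_rot: [-3.141, 0.001, 0.968]
wrist_force: [-0.1, -0.6, -0.4]
finger_gap: 31.3
finger_force: 20.0
row [3.9 3.  2.9] [-0.001  0.001 -0.   ] | t 8.4 [613.  188.5  22.9] gap 31.3 F 20.0
```

View pics/r2.png

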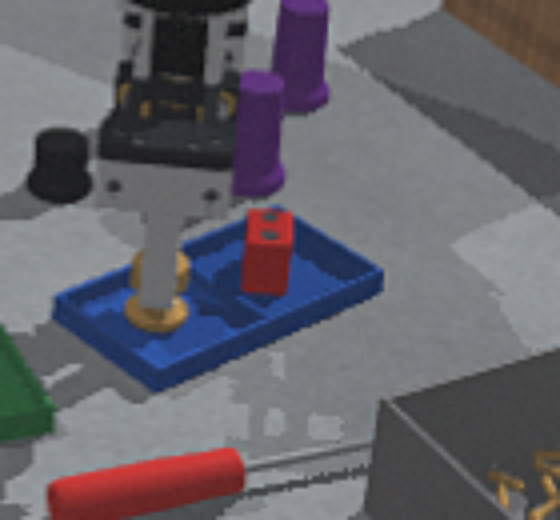

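The picture shows red upright in one pocket at (268,255). The knob, at (158,305), hangs level just above the floor of the other pocket.

Converted, 3 mm is 0.06, 2 mm is 0.04.

```bash
echo '[[0.06, 0.04, 0.03, 0, 0, 0], [0.06, 0.04, 0.06, 0, 0, 0], [0.06, 0.04, 0.06, 0, 0, 0]]' | python3 -m creep && echo '[[0, 0, 0.01, 0, 0, 0], [0, 0, 0.02, 0, 0, 0], [0, 0, 0.02, 0, 0, 0]]' | python3 -m creep; python3 g.py 617.7 190 20 55.5
```

```text
clock: 8.8
eef_pos: [617.3, 190.4, 21.2]
eef_rot: [3.141, -0.001, 0.969]
wrist_force: [0.0, 0.1, -1.2]
finger_gap: 31.0
finger_force: 20.0
clock: 9.1
eef_pos: [617.2, 190.4, 20.3]
eef_rot: [3.141, -0.001, 0.969]
wrist_force: [-1.5, -1.3, 4.8]
finger_gap: 30.7
finger_force: 20.0
row [-0.   0.6  0.3] [ 0.001 -0.001  0.   ] | t 9.1 [617.2 190.4  20.3] gap 30.7 F 20.0
```

Contact at 20.3. Release, then go to the glide (457.3, 209.6).

```bash
echo '[[0, 0, 0, 0, 0, 0], [0, 0, 0, 0, 0, 0], [0, 0, 0, 0, 0, 0], [0, 0, 0, 0, 0, 0]]' | python3 -m creep 52 && echo '[[0, 0, -0.4, 0, 0, 0], [0, 0, -1.2, 0, 0, 0], [0, 0, -1.8, 0, 0, 0], [0, 0, -1.8, 0, 0, 0]]' | python3 -m creep; python3 g.py 457.8 209.6 100 55.5
```

```text
clock: 9.5
eef_pos: [616.9, 190.3, 19.4]
eef_rot: [-3.141, 0.0, 0.969]
wrist_force: [-0.7, -0.1, 1.0]
finger_gap: 52.1
finger_force: 0.0
clock: 9.9
eef_pos: [618.8, 190.8, 114.3]
eef_rot: [3.137, -0.005, 0.969]
wrist_force: [-0.6, 0.0, -0.0]
finger_gap: 52.1
finger_force: 0.0
row [ -75.8 -143.4   13.2] [ 0.005 -0.005  0.   ] | t 9.9 [618.8 190.8 114.3] gap 52.1 F 0.0
```

```bash
echo '[[-0.4, -0.76, 0.06, 0, 0, 0], [-0.84, -1.56, 0.12, 0, 0, 0], [-1.24, -2.3, 0.18, 0, 0, 0], [-1.516, -2.86, 0.24, 0, 0, 0], [-1.516, -2.86, 0.24, 0, 0, 0]]' | python3 -m creep 60 && echo '[[0, 0, 0.4, 0, 0, 0], [0, 0, 0.9, 0, 0, 0], [0, 0, 0.9, 0, 0, 0]]' | python3 -m creep ; python3 g.py 457.8 209.6 15 55.5
```

```text
clock: 10.4
eef_pos: [453.0, 209.1, 96.6]
eef_rot: [-3.14, 0.002, 0.97]
wrist_force: [-0.1, -0.2, 0.3]
finger_gap: 60.1
finger_force: 0.0
clock: 10.7
eef_pos: [455.1, 208.1, 49.8]
eef_rot: [-3.139, 0.004, 0.969]
wrist_force: [0.2, -0.4, 0.3]
finger_gap: 60.1
finger_force: 0.0
row [ 2.9  1.5 34.7] [-0.003  0.004 -0.   ] | t 10.7 [455.1 208.1  49.8] gap 60.1 F 0.0
```

Converted, 1 mm is 0.02, 33 mm is 0.66.

```bash
echo '[[0.03, 0.02, 0.34, 0, 0, 0], [0.03, 0.02, 0.66, 0, 0, 0], [0.03, 0.02, 0.66, 0, 0, 0]]' | python3 -m creep && echo '[[0, 0, 0, 0, 0, 0], [0, 0, 0, 0, 0, 0], [0, 0, 0, 0, 0, 0], [0, 0, 0, 0, 0, 0], [0, 0, 0, 0, 0, 0]]' | python3 -m creep 26 15 && echo '[[0, 0, -0.2, 0, 0, 0], [0, 0, -1, 0, 0, 0], [0, 0, -1.8, 0, 0, 0], [0, 0, -1.8, 0, 0, 0]]' | python3 -m creep; python3 g.py 630 50 105 55.5
```

```text
clock: 11.0
eef_pos: [457.5, 209.1, 18.6]
eef_rot: [-3.14, 0.002, 0.968]
wrist_force: [0.1, -0.1, 0.1]
finger_gap: 60.0
finger_force: 0.0
clock: 11.5
eef_pos: [458.2, 209.6, 20.2]
eef_rot: [3.141, -0.001, 0.969]
wrist_force: [-1.0, -2.1, 7.2]
finger_gap: 33.5
finger_force: 15.0
clock: 11.9
eef_pos: [460.0, 210.3, 114.9]
eef_rot: [3.137, -0.007, 0.969]
wrist_force: [0.9, 0.0, -0.4]
finger_gap: 33.5
finger_force: 15.0
row [-35.9 230.9  10.8] [ 0.005 -0.007  0.   ] | t 11.9 [460.  210.3 114.9] gap 33.5 F 15.0
```

Converted, 4 mm is 0.08, 2 mm is 0.04.

```bash
echo '[[-0.14, 0.88, 0.04, 0, 0, 0], [-0.28, 1.8, 0.08, 0, 0, 0], [-0.42, 2.72, 0.12, 0, 0, 0], [-0.56, 3.64, 0.16, 0, 0, 0], [-0.68, 4.36, 0.2, 0, 0, 0]]' | python3 -m creep && echo '[[-0.04, 0.26, 0, 0, 0, 0], [-0.04, 0.26, 0.6, 0, 0, 0], [-0.04, 0.26, 1.2, 0, 0, 0], [-0.04, 0.26, 1.4, 0, 0, 0], [-0.04, 0.26, 1.4, 0, 0, 0]]' | python3 -m creep; python3 g.py 630 50 24 55.5
```

```text
clock: 12.4
eef_pos: [619.5, 56.0, 99.1]
eef_rot: [-3.141, 0.0, 0.968]
wrist_force: [-0.3, 1.5, -0.1]
finger_gap: 33.9
finger_force: 15.0
clock: 12.9
eef_pos: [626.9, 49.5, 28.5]
eef_rot: [-3.139, 0.002, 0.969]
wrist_force: [-0.1, 0.2, -0.1]
finger_gap: 33.8
finger_force: 15.0
row [2.2 2.3 4.5] [-0.002  0.002  0.001] | t 12.9 [626.9  49.5  28.5] gap 33.8 F 15.0
```

Converted, 2.5 mm is 0.05, 1.5 mm is 0.03.

```bash
echo '[[0, 0, 0.03, 0, 0, 0], [0, 0, 0.05, 0, 0, 0], [0, 0, 0.05, 0, 0, 0]]' | python3 -m creep && echo '[[0, 0, 0.02, 0, 0, 0], [0, 0, 0.03, 0, 0, 0], [0, 0, 0.03, 0, 0, 0]]' | python3 -m creep&& echo '[[0, 0, 0.014, 0, 0, 0], [0, 0, 0.03, 0, 0, 0], [0, 0, 0.03, 0, 0, 0]]' | python3 -m creep
```

```text
clock: 13.2
eef_pos: [628.3, 49.1, 28.1]
eef_rot: [3.14, -0.001, 0.969]
wrist_force: [0.0, 0.5, -1.0]
finger_gap: 33.9
finger_force: 15.0
clock: 13.5
eef_pos: [627.9, 49.0, 25.6]
eef_rot: [3.142, 0.0, 0.969]
wrist_force: [-0.5, 0.4, -0.2]
finger_gap: 33.8
finger_force: 15.0
clock: 13.8
eef_pos: [627.9, 49.0, 24.3]
eef_rot: [3.141, -0.0, 0.969]
wrist_force: [-1.0, -0.4, 4.1]
finger_gap: 33.6
finger_force: 15.0
```

```bash
echo '[[0, 0, 0, 0, 0, 0], [0, 0, 0, 0, 0, 0], [0, 0, 0, 0, 0, 0], [0, 0, 0, 0, 0, 0]]' | python3 -m creep 54 && echo '[[0, 0, -0.4, 0, 0, 0], [0, 0, -1.2, 0, 0, 0], [0, 0, -2, 0, 0, 0], [0, 0, -2, 0, 0, 0]]' | python3 -m creep; python3 g.py 401 320.2 120 55.5
```

```text
clock: 14.2
eef_pos: [627.8, 49.0, 24.0]
eef_rot: [-3.142, 0.0, 0.969]
wrist_force: [-1.1, -0.4, -0.0]
finger_gap: 54.0
finger_force: 0.0
clock: 14.6
eef_pos: [630.2, 49.1, 130.0]
eef_rot: [3.134, -0.005, 0.969]
wrist_force: [-0.1, -0.2, -0.2]
finger_gap: 54.0
finger_force: 0.0
row [  93.6 -342.5    8. ] [ 0.007 -0.005  0.   ] | t 14.6 [630.2  49.1 130. ] gap 54.0 F 0.0
```

Converted, -228 mm is -4.56, -182 mm is -3.64.

```bash
echo '[[0.24, -0.9, 0, 0, 0, 0], [0.48, -1.8, 0, 0, 0, 0], [0.74, -2.72, 0, 0, 0, 0], [1, -3.64, 0, 0, 0, 0], [1.24, -4.56, 0, 0, 0, 0]]' | python3 -m creep 60 && echo '[[0.24, -0.9, 0, 0, 0, 0], [0.48, -1.76, 0, 0, 0, 0], [0.632, -2.28, 0, 0, 0, 0], [0.632, -2.28, 0, 0, 0, 0], [0.632, -2.28, 0, 0, 0, 0]]' | python3 -m creep ; python3 g.py 401 320.2 32 55.5
```

```text
clock: 15.1
eef_pos: [473.5, 230.3, 123.7]
eef_rot: [-3.141, 0.0, 0.969]
wrist_force: [1.4, 0.2, 0.6]
finger_gap: 59.7
finger_force: 0.0
clock: 15.6
eef_pos: [399.0, 319.8, 123.8]
eef_rot: [3.142, 0.0, 0.97]
wrist_force: [-1.0, 0.1, 0.7]
finger_gap: 59.6
finger_force: 0.0
row [ 1.5  1.4 91.8] [0.    0.    0.001] | t 15.6 [399.  319.8 123.8] gap 59.6 F 0.0
```

```bash
echo '[[0.026, 0.016, 0.3, 0, 0, 0], [0.026, 0.016, 0.9, 0, 0, 0], [0.026, 0.016, 1.4, 0, 0, 0], [0.026, 0.016, 1.82, 0, 0, 0], [0.026, 0.016, 1.82, 0, 0, 0]]' | python3 -m creep && echo '[[0, 0, 0, 0, 0, 0], [0, 0, 0, 0, 0, 0], [0, 0, 0, 0, 0, 0], [0, 0, 0, 0, 0, 0], [0, 0, 0, 0, 0, 0]]' | python3 -m creep 24 18 && echo '[[0, 0, -0.2, 0, 0, 0], [0, 0, -1, 0, 0, 0], [0, 0, -2, 0, 0, 0], [0, 0, -2, 0, 0, 0]]' | python3 -m creep; python3 g.py 621 -34 120 55.5
```

```text
clock: 16.1
eef_pos: [400.0, 318.5, 30.5]
eef_rot: [-3.14, 0.004, 0.967]
wrist_force: [-0.9, 1.0, 0.0]
finger_gap: 59.6
finger_force: 0.0
clock: 16.6
eef_pos: [400.8, 320.7, 33.9]
eef_rot: [3.141, -0.001, 0.969]
wrist_force: [-1.1, -1.1, 7.8]
finger_gap: 33.1
finger_force: 18.1
clock: 17.0
eef_pos: [402.5, 322.0, 139.7]
eef_rot: [3.138, -0.009, 0.969]
wrist_force: [0.8, 0.0, -1.0]
finger_gap: 33.2
finger_force: 18.0
row [-169.9  381.6   19.4] [ 0.003 -0.009  0.   ] | t 17.0 [402.5 322.  139.7] gap 33.2 F 18.0
```

```bash
echo '[[-0.36, 0.8, 0.04, 0, 0, 0], [-0.74, 1.68, 0.08, 0, 0, 0], [-1.12, 2.54, 0.12, 0, 0, 0], [-1.5, 3.38, 0.16, 0, 0, 0], [-1.86, 4.2, 0.18, 0, 0, 0]]' | python3 -m creep && echo '[[-0.36, 0.8, 0.04, 0, 0, 0], [-0.74, 1.68, 0.08, 0, 0, 0], [-1.12, 2.54, 0.12, 0, 0, 0], [-1.44, 3.24, 0.16, 0, 0, 0], [-1.5, 3.38, 0.16, 0, 0, 0]]' | python3 -m creep ; python3 g.py 621 -34 39 55.5
```

```text
clock: 17.5
eef_pos: [521.3, 123.0, 124.0]
eef_rot: [-3.141, 0.0, 0.969]
wrist_force: [0.1, 0.2, -0.2]
finger_gap: 33.7
finger_force: 18.0
clock: 18.0
eef_pos: [618.5, -36.1, 115.3]
eef_rot: [-3.141, 0.001, 0.966]
wrist_force: [0.4, 0.3, -0.9]
finger_gap: 33.6
finger_force: 18.0
row [ 3.2  0.9 76.3] [-0.     0.001 -0.003] | t 18.0 [618.5 -36.1 115.3] gap 33.6 F 18.0
```

```bash
echo '[[0.04, 0, 0.4, 0, 0, 0], [0.04, 0, 0.9, 0, 0, 0], [0.04, 0, 1.3, 0, 0, 0], [0.04, 0, 1.44, 0, 0, 0], [0.04, 0, 1.44, 0, 0, 0]]' | python3 -m creep && echo '[[0, 0, 0.03, 0, 0, 0], [0, 0, 0.05, 0, 0, 0], [0, 0, 0.05, 0, 0, 0]]' | python3 -m creep && echo '[[0, 0, 0.02, 0, 0, 0], [0, 0, 0.03, 0, 0, 0], [0, 0, 0.03, 0, 0, 0]]' | python3 -m creep
```

```text
clock: 18.5
eef_pos: [618.2, -30.5, 43.5]
eef_rot: [-3.14, 0.001, 0.969]
wrist_force: [0.9, 0.2, -0.9]
finger_gap: 33.3
finger_force: 18.0
clock: 18.8
eef_pos: [619.0, -31.0, 42.2]
eef_rot: [3.141, -0.0, 0.969]
wrist_force: [0.7, -0.0, -0.4]
finger_gap: 33.7
finger_force: 18.0
clock: 19.1
eef_pos: [618.8, -31.0, 40.1]
eef_rot: [3.142, -0.0, 0.969]
wrist_force: [-0.1, 0.3, -0.2]
finger_gap: 33.4
finger_force: 18.0
```

Converted, 1.5 mm is 0.03, 1 mm is 0.02.

```bash
echo '[[0, 0, 0.02, 0, 0, 0], [0, 0, 0.03, 0, 0, 0], [0, 0, 0.03, 0, 0, 0]]' | python3 -m creep|sed -n '1,2p;4p'; echo '[[0, 0, 0.01, 0, 0, 0], [0, 0, 0.01, 0, 0, 0]]' | python3 -m creep | sed -n '1,2p;4p'
```

```text
clock: 19.4
eef_pos: [618.7, -31.0, 38.4]
wrist_force: [0.7, 0.4, -1.3]
clock: 19.6
eef_pos: [618.7, -31.0, 38.0]
wrist_force: [0.4, -0.1, 0.0]
```

```bash
echo '[[0, 0, 0.01, 0, 0, 0], [0, 0, 0.02, 0, 0, 0], [0, 0, 0.02, 0, 0, 0]]' | python3 -m creep|sed -n '1,2p;4p'
```

```text
clock: 19.9
eef_pos: [618.9, -31.0, 37.9]
wrist_force: [-4.8, 0.7, 9.1]
```

Converted, -90 mm is -1.8, -60 mm is -1.2.

```bash
echo '[[0, 0, 0, 0, 0, 0], [0, 0, 0, 0, 0, 0], [0, 0, 0, 0, 0, 0], [0, 0, 0, 0, 0, 0]]' | python3 -m creep 60 && echo '[[0, 0, -0.4, 0, 0, 0], [0, 0, -1.2, 0, 0, 0], [0, 0, -1.8, 0, 0, 0], [0, 0, -1.8, 0, 0, 0]]' | python3 -m creep|tail -7; python3 g.py 472.3 -196.3 110 96
```

```text
clock: 20.3
eef_pos: [618.7, -31.0, 36.9]
eef_rot: [-3.141, 0.0, 0.969]
wrist_force: [-0.5, -0.1, 0.3]
finger_gap: 59.4
finger_force: 0.0
clock: 20.7
eef_pos: [620.6, -31.2, 131.6]
eef_rot: [3.135, -0.003, 0.969]
wrist_force: [0.6, 1.0, -0.2]
finger_gap: 60.1
finger_force: 0.0
row [-220.1  -28.8   20.7] [ 0.007 -0.001 -0.707] | t 20.7 [620.6 -31.2 131.6] gap 60.1 F 0.0
```

```bash
echo '[[-0.8, -0.1, 0.08, 0, 0, -0.14], [-1.7, -0.22, 0.16, 0, 0, -0.28], [-2.6, -0.34, 0.24, 0, 0, -0.42], [-3.5, -0.46, 0.32, 0, 0, -0.56], [-4.4, -0.58, 0.4, 0, 0, -0.707]]' | python3 -m creep 44 >/dev/null && echo '[[0, 0, 0, 0, 0, 0], [0, 0, 0, 0, 0, 0], [0, 0, 0, 0, 0, 0]]' | python3 -m creep >/dev/null; python3 g.py 472.3 -196.3 50 96
```

```text
row [-2.5 -0.2 57. ] [-0.    -0.    -0.008] | t 21.5 [ 472.3 -193.8  107. ] gap 43.6 F 0.0
```

Converted, 45 mm is 0.9, 66 mm is 1.32.

```bash
echo '[[-0.05, 0, 0.4, 0, 0, 0], [-0.05, 0, 0.9, 0, 0, 0], [-0.05, 0, 1.32, 0, 0, 0], [-0.05, 0, 1.32, 0, 0, 0], [-0.05, 0, 1.32, 0, 0, 0]]' | python3 -m creep >/dev/null; python3 g.py 472.3 -196.3 8 96
python3 - <<'E'
from h import *
im,d=manip.camera("scene"); cv2.imwrite("pics/r3.png",cv2.resize(im[170:310,130:290,::-1],None,fx=5,fy=4,interpolation=2))
print(proj("scene",[[472.3,-196.3,30]]))
E
```

```text
row [ 0.  -0.3 33.6] [-0.    -0.    -0.006] | t 22.0 [ 472.6 -196.3   41.6] gap 44.2 F 0.0
[[193.26967607 236.28148834]]
```

View pics/r3.png

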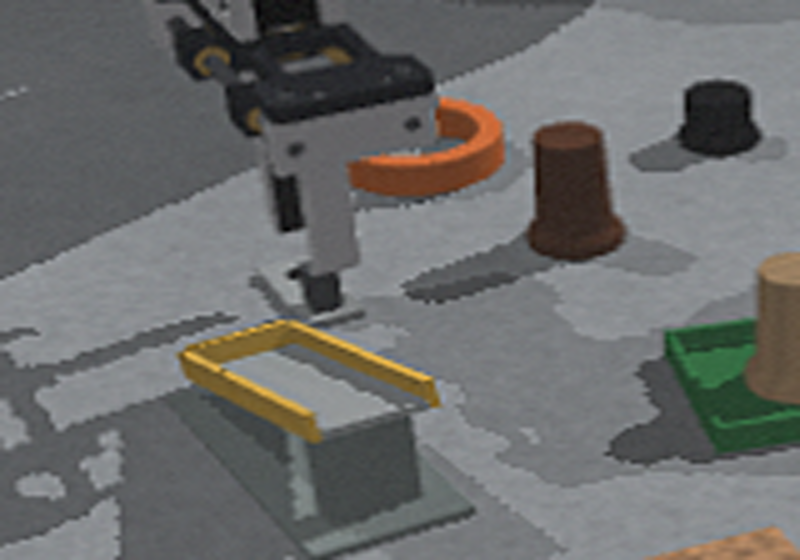

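The stud at crop (322,290) sits centred under the fingers, with its top predicted at (316,265), and the foot stands upright in the green tray. Descend and grip.

Converted, 15 mm is 0.3, 32 mm is 0.64.

```bash
echo '[[0, 0, 0.3, 0, 0, 0], [0, 0, 0.56, 0, 0, 0], [0, 0, 0.64, 0, 0, 0], [0, 0, 0.64, 0, 0, 0]]' | python3 -m creep |sed -n '1,2p;4p'; echo '[[0, 0, 0, 0, 0, 0], [0, 0, 0, 0, 0, 0], [0, 0, 0, 0, 0, 0], [0, 0, 0, 0, 0, 0], [0, 0, 0, 0, 0, 0]]' | python3 -m creep 6 30 && echo '[[0, 0, -0.1, 0, 0, 0], [0, 0, -0.6, 0, 0, 0], [0, 0, -1.5, 0, 0, 0], [0, 0, -2.2, 0, 0, 0], [0, 0, -2.2, 0, 0, 0]]' | python3 -m creep
python3 - <<'E'
from h import *
im,d=manip.camera("scene"); cv2.imwrite("pics/r4.png",cv2.resize(im[130:270,130:290,::-1],None,fx=5,fy=4,interpolation=2))
E
```

```text
clock: 22.45
eef_pos: [471.9, -196.8, 9.1]
wrist_force: [0.0, -0.6, -0.0]
clock: 22.95
eef_pos: [472.1, -197.0, 9.5]
eef_rot: [3.141, 0.0, 1.669]
wrist_force: [-1.4, -0.2, 1.9]
finger_gap: 13.4
finger_force: 30.0
clock: 23.45
eef_pos: [473.8, -197.8, 124.0]
eef_rot: [3.135, 0.004, 1.669]
wrist_force: [-0.1, -0.7, -1.0]
finger_gap: 14.1
finger_force: 30.0
```

View pics/r4.png

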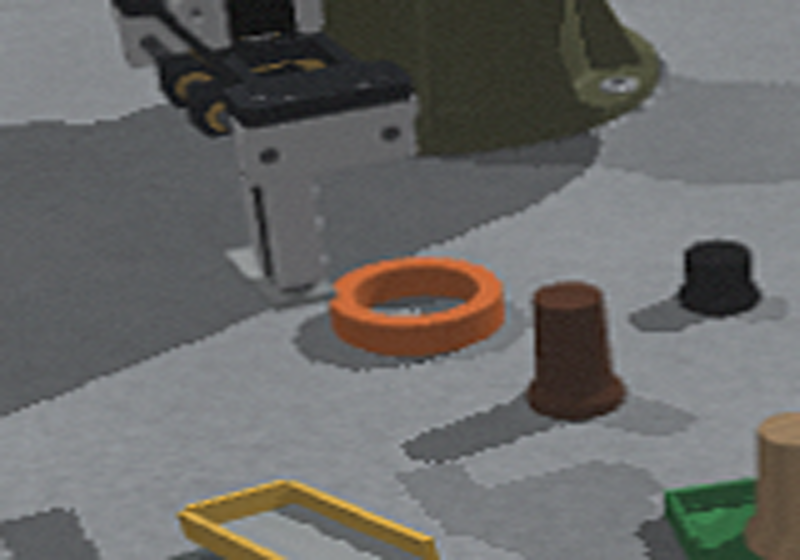

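```bash
python3 g.py 585 -234.5 125 99.3 20 9.3
```

```text
row [-48.  108.   -3.2] [-0.346  0.013 -0.063] | t 23.5 [ 472.8 -197.3  121.3] gap 13.7 F 30.0
```

Units first: shifts go in units of 50 mm. So 108 mm is 2.16, 81 mm is 1.62.

```bash
echo '[[-0.24, 0.54, -0.1, -0.1, 0.003, -0.02], [-0.48, 1.08, -0.1, -0.2, 0.006, -0.04], [-0.72, 1.62, -0.08, -0.3, 0.01, -0.06], [-0.96, 2.16, -0.064, -0.346, 0.013, -0.063], [-0.96, 2.16, -0.064, -0.346, 0.013, -0.063]]' | python3 -m creep|tail -6; echo '[[0, 0, 0, 0, 0, 0], [0, 0, 0, 0, 0, 0], [0, 0, 0, 0, 0, 0]]' | python3 -m creep >/dev/null;  python3 g.py 594 -233.1 88 99.3 20 9.3
python3 - <<'E'
from h import *
im,d=manip.camera("scene"); a=cv2.resize(im[170:310,130:290,::-1],None,fx=2.5,fy=3,interpolation=2)
im,d=manip.camera("top"); b=cv2.resize(im[190:330,370:500,::-1],None,fx=2.5,fy=3,interpolation=2)
cv2.imwrite("pics/r5.png",np.hstack([a,b]))
E
```

```text
clock: 24.0
eef_pos: [584.6, -234.7, 120.1]
eef_rot: [2.796, -0.004, 1.732]
wrist_force: [0.1, 0.4, -0.6]
finger_gap: 14.0
finger_force: 30.0
row [-1.1 -2.  35.7] [-0.004 -0.002 -0.001] | t 24.3 [ 583.8 -233.7  122.3] gap 13.8 F 30.0
```

View pics/r5.png

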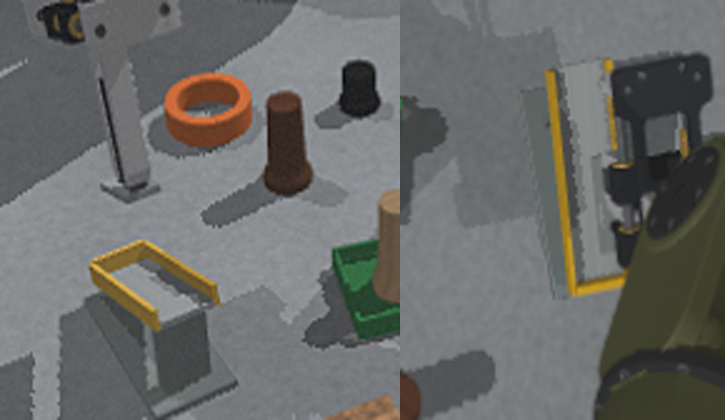

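The plate is tilted parallel to the slope and over the channel (right half: the plate edge at (600,220), left of the fingers). Lower along the normal.

Converted, -2 mm is -0.04, -1 mm is -0.02.

```bash
echo '[[-0.02, -0.04, 0.2, 0, 0, 0], [-0.02, -0.04, 0.5, 0, 0, 0], [-0.02, -0.04, 0.7, 0, 0, 0], [-0.02, -0.04, 0.7, 0, 0, 0]]' | python3 -m creep|tail -6; echo '[[0, 0, 0, 0, 0, 0], [0, 0, 0, 0, 0, 0]]' | python3 -m creep >/dev/null;  python3 g.py 603.8 -231.5 60.7 99.3 20 9.3
python3 - <<'E'
from h import *
im,d=manip.camera("scene"); a=cv2.resize(im[200:310,140:260,::-1],None,fx=6,fy=5,interpolation=2)
cv2.imwrite("pics/r6.png",a)
E
```

```text
clock: 24.8
eef_pos: [593.8, -232.8, 86.4]
eef_rot: [2.798, -0.004, 1.733]
wrist_force: [-0.5, 0.0, -1.0]
finger_gap: 14.0
finger_force: 30.0
row [ 0.4 -0.6 30.1] [-0.002 -0.001 -0.001] | t 25.0 [ 594.4 -233.5   89.2] gap 13.8 F 30.0
```

View pics/r6.png

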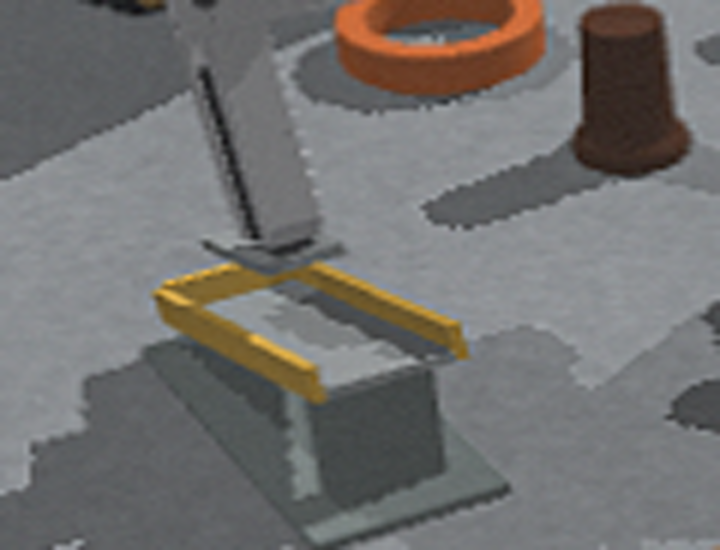

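The plate is over the channel at (280,250), parallel to the slope. I'll lower it in small steps and watch the force.

```bash
echo '[[0, 0, 0.16, 0, 0, 0], [0, 0, 0.32, 0, 0, 0], [0, 0, 0.44, 0, 0, 0], [0, 0, 0.44, 0, 0, 0], [0, 0, 0.44, 0, 0, 0]]' | python3 -m creep|sed -n '1,2p;4p'; echo '[[0, 0, 0.04, 0, 0, 0], [0, 0, 0.08, 0, 0, 0], [0, 0, 0.08, 0, 0, 0], [0, 0, 0.08, 0, 0, 0]]' | python3 -m creep|sed -n '1,2p;4p';python3 g.py 603.8 -231.5 60.7 99.3 20 9.3
```

```text
clock: 25.55
eef_pos: [601.5, -232.1, 67.9]
wrist_force: [0.2, 0.1, -0.8]
clock: 25.95
eef_pos: [602.9, -232.0, 64.4]
wrist_force: [1.2, -0.2, -0.9]
row [ 0.3 -0.4  3.8] [-0.003 -0.002 -0.001] | t 25.9 [ 602.9 -232.    64.4] gap 13.7 F 30.0
```

```bash
echo '[[0, 0, 0.02, 0, 0, 0], [0, 0, 0.04, 0, 0, 0], [0, 0, 0.04, 0, 0, 0], [0, 0, 0.04, 0, 0, 0]]' | python3 -m creep|sed -n '1,2p;4p'; echo '[[0, 0, 0.02, 0, 0, 0], [0, 0, 0.03, 0, 0, 0], [0, 0, 0.03, 0, 0, 0], [0, 0, 0.03, 0, 0, 0]]' | python3 -m creep|sed -n '1,2p;4p'
python3 - <<'E'
from h import *
im,d=manip.camera("scene"); a=cv2.resize(im[200:310,140:260,::-1],None,fx=6,fy=5,interpolation=2)
cv2.imwrite("pics/r7.png",a)
E
```

```text
clock: 26.35
eef_pos: [603.5, -231.8, 62.4]
wrist_force: [-0.8, 0.5, -1.4]
clock: 26.75
eef_pos: [604.1, -231.7, 61.1]
wrist_force: [0.1, -0.4, -0.8]
```

View pics/r7.png

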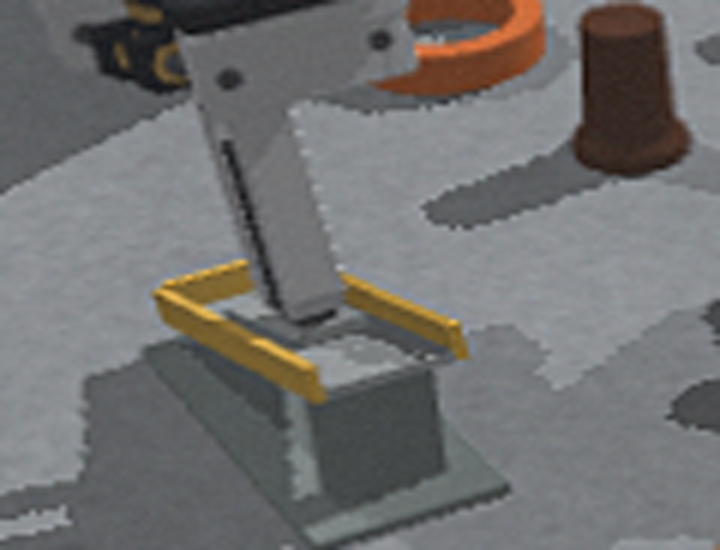

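The plate lies between the yellow sides, almost on the floor. Continue to contact.

Converted, 1 mm is 0.02, 0.5 mm is 0.01.

```bash
echo '[[0, 0, 0.01, 0, 0, 0], [0, 0, 0.02, 0, 0, 0], [0, 0, 0.02, 0, 0, 0]]' | python3 -m creep|sed -n '1,2p;4p'; echo '[[0, 0, 0.01, 0, 0, 0], [0, 0, 0.02, 0, 0, 0], [0, 0, 0.02, 0, 0, 0]]' | python3 -m creep|sed -n '1,2p;4p'
```

```text
clock: 27.1
eef_pos: [604.4, -231.6, 60.1]
wrist_force: [-0.4, -0.1, -0.8]
clock: 27.4
eef_pos: [604.8, -231.7, 59.5]
wrist_force: [-2.9, -0.3, 2.9]
```

Contact. Open a little so the plate rests on the floor, then withdraw along the normal.

Converted, -180 mm is -3.6, -135 mm is -2.7.

```bash
echo '[[0, 0, 0, 0, 0, 0], [0, 0, 0, 0, 0, 0], [0, 0, 0, 0, 0, 0], [0, 0, 0, 0, 0, 0]]' | python3 -m creep 24 && echo '[[0, 0, -0.1, 0, 0, 0], [0, 0, -0.24, 0, 0, 0], [0, 0, -0.4, 0, 0, 0], [0, 0, -0.7, 0, 0, 0], [0, 0, -1.2, 0, 0, 0]]' | python3 -m creep >/dev/null; echo '[[0, 0, -0.8, 0, 0, 0], [0, -0.9, -1.5, 0, 0, 0], [0, -1.8, -1.5, 0, 0, 0], [0, -2.7, -1.5, 0, 0, 0], [0, -3.6, -1.5, 0, 0, 0]]' | python3 -m creep; echo '[[0, 0, 0, 0, 0, 0], [0, 0, 0, 0, 0, 0], [0, 0, 0, 0, 0, 0], [0, 0, 0, 0, 0, 0]]' | python3 -m creep>/dev/null
python3 - <<'E'
from h import *
im,d=manip.camera("scene"); np.savez("scene1.npz",im=im,d=d);a=cv2.resize(im[160:310,140:460,::-1],None,fx=2.5,fy=2.5,interpolation=2)
im,d=manip.camera("top");np.savez("top1.npz",im=im,d=d); b=cv2.resize(im[190:360,160:520,::-1],(800,225),interpolation=2)
cv2.imwrite("pics/r8.png",np.vstack([a,b[:225]]))
W=cloud("top",d)
b=lambda x0,x1,y0,y1,z0:W[(W[...,0]>x0)&(W[...,0]<x1)&(W[...,1]>y0)&(W[...,1]<y1)&(W[...,2]>z0)]
for n,a in dict(red=(570,640,235,310,28),knob=(580,655,155,228,30),glide=(595,665,15,85,28),foot=(590,655,-70,0,60)).items():
    P=b(*a); print(n,len(P),np.median(P,0).round(1) if len(P) else "")
P=b(530,600,-265,-215,52); print("stud",len(P),np.median(P,0).round(1) if len(P) else "")
E
```

```text
clock: 27.8
eef_pos: [604.7, -231.6, 59.2]
eef_rot: [2.795, -0.002, 1.733]
wrist_force: [-0.8, -1.1, -0.5]
finger_gap: 24.2
finger_force: 0.1
clock: 28.8
eef_pos: [390.7, -266.5, 126.0]
eef_rot: [2.794, 0.0, 1.733]
wrist_force: [0.7, -0.5, -0.3]
finger_gap: 24.1
finger_force: 0.0
red 266 [600.4 267.5  38.2]
knob 197 [616.5 189.3  40.3]
glide 216 [627.5  48.3  38.2]
foot 219 [618.2 -31.   74.2]
stud 99 [ 572.  -237.2   64.5]
```

View pics/r8.png

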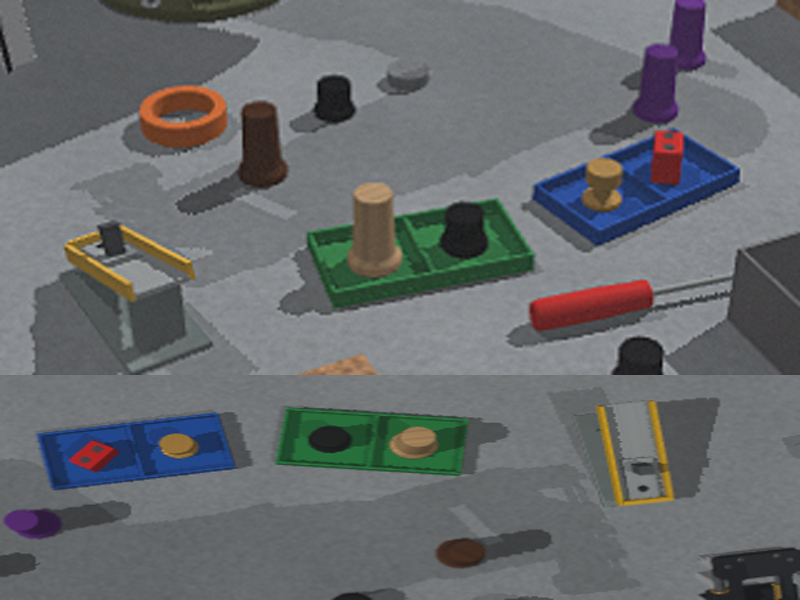

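All four pieces stand upright in their own pockets, and the plate is at the stop with its dot downhill (640,488) and stud uphill. I'll check the stud position more closely.

```bash
python3 - <<'E'
from h import *
for n in("top","scene"):
    W=cloud(n,np.load(n+"1.npz")["d"]); h=cv2.cvtColor(np.load(n+"1.npz")["im"],cv2.COLOR_RGB2HSV)
    m=(abs(W[...,0]-570)<20)&(abs(W[...,1]+237)<14)&(W[...,2]>60)&(h[...,1]<100); P=W[m]; print(n,len(P),np.median(P,0).round(1))
print(onplane("top",[(160+640/800*360*1, 190+(488-375)/225*170)],29).round(1))
E
```

```text
top 64 [ 569.2 -236.4   67. ]
scene 51 [ 573.8 -237.6   65.8]
[[ 545.3 -239.7   29. ]]
```

The stud top is within about 3 mm of where it sits with the plate touching the stop (z 67, as expected). Handing in.

```bash
python3 -c "
from cell import manip
print(manip.sign_off())"
```

```text
the job is handed in; nothing more can be done
None
```

I handed the job in at about 29 s on the robot's clock: both kits stand upright in their trays, the stud plate is at the chute stop with its stud uphill, and the dark foot was not touched; sign-off returned no verdict.

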